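Snap the driver board onto its standoffs in the instrument's electronics pan

TASK

Fit the loose driver circuit board into the open electronics pan: lift it off the foam block, lay it with its four holes over the four nylon snap standoffs, its terminal-block end towards the metal power supply, and let go of it. Then press it down on the bare board beside the posts, corner by corner and no harder than a post needs to click (pushing hard, or on the middle, cracks the board), until all four barbs have clicked through and it lies flat on all four collars. Do not push on or hold the components, and leave the other things on the bench where they are.

Things in the scene. Friction and masses are not known exactly. Their poses are not given: they have to be found in the camera images.
- pan: Open aluminium electronics pan, fixed, on feet, underside 4 to 10 mm over the bench: walls 22 mm high, 2 mm thick, floor 2 mm. Origin: at its underside below the centre of the board's place; spans x +-86 mm (board's short direction; flanges 10 mm more at wall top) and y -112 to +180 mm (long direction); z up. Steel power supply case at y +122 to +174 mm, top at z 32 mm, a filter beside it.
- seat_a (a point): Top centre of the collar of standoff a, at pan x -23, y -52 mm, 18 mm above the pan's underside; axes as the pan's. All four nylon standoffs are alike: a round collar, 10.4 mm diameter, on which the board finally lies, and above it a split arrowhead, its barbs 9.6 mm over in y and 4 mm in x, ledge 3.7 mm above the collar, tapering up to a blunt tip 2.2 (y) x 1.4 (x) mm, 12.5 mm above the collar.
- seat_b (a point): Top centre of the collar of standoff b, at pan x +23, y -52 mm. The two halves of each arrowhead are sprung and flex inward along y as the board is pressed down over them, then snap out over its upper face.
- seat_c (a point): Top centre of the collar of standoff c, at pan x +23, y +52 mm.
- seat_d (a point): Top centre of the collar of standoff d, at pan x -23, y +52 mm.
- board: Loose green circuit board, 64 (x) x 150 (y) x 2.6 mm, about 0.16 kg. Origin: centre of its underside; x across, y along, z up on the component side. Grey terminal block at the +y end (goes to the pan's power supply end, +y), black pin header at the -y end. Four 6.4 mm holes at x +-23, y +-52 mm. Starts component side up on the foam, overhanging its long sides by 11 mm (+-3).
- components: The components soldered to the board: origin at the board's centre on its upper face, axes as the board's. Heat sink and capacitors fill |x| < 21, |y| < 21 mm, up to 18 mm high; terminal block and pin header |x| < 9.5 mm from |y| = 62 mm outward, up to 13 mm. Elsewhere only flat chips at |x| < 10 mm: round each hole the board is bare from |x| = 10 mm to the edge and |y| = 22 mm to the end.
- hole_a (a point): Centre of hole a at the board's underside, board x -23, y -52 mm; belongs on standoff a. Axes as the board's. Laid over the posts, the board rests on their tapers with this point 7 to 8 mm above the collar; home, it lies on the collar (0 mm), held down by the barb ledges with 1.1 mm play. If the four holes are each within 2 mm of their posts sideways the tips enter.
- hole_b (a point): Centre of hole b at the board's underside, board x +23, y -52 mm; belongs on standoff b. A corner clicks when pressed beside its post with about 7 to 14 N: the force climbs, drops as the barbs spring out, then rises steeply at the collar. Once any hole is within 6 mm of its collar, a load over 25 N from the gripper (push or squeeze) cracks the board; in the middle it takes over 30 N.
- hole_c (a point): Centre of hole c at the board's underside, board x +23, y +52 mm; belongs on standoff c. A corner clicked first may stay about 1 mm high, and the opposite corner rises up to 7 mm above its resting height; pressing the others brings all home. One press may click a neighbouring post too.
- hole_d (a point): Centre of hole d at the board's underside, board x -23, y +52 mm; belongs on standoff d.
- foam: Dark antistatic foam block, fixed, 42 (x) x 132 (y) x 25 mm high, under the board at the start. Origin: centre of its underside.
- timer: Bystander: white bench timer, 34 x 72 x 62 mm, standing loose beside the work. Origin: centre of its underside.
- bottle: Bystander: glass reagent bottle with a blue cap, 64 mm diameter, 140 mm high, standing loose. Origin: centre of its underside.
- screwdriver: Bystander: screwdriver with a black handle, 190 mm long, lying loose. Origin: on the bench under its middle.
- tube_rack: Bystander: white tube rack, 100 x 70 mm, 48 mm high, standing loose. Origin: centre of its underside.
Not all that is in view belongs to the job. Of the things that look like the board, the largest one is meant.

How it is judged:
On the way, in this order (a step that is already met when the one before it is completed fails the run):
1. the board is lifted clear of the foam block (z of board in the frame of foam above 0.035 m), for 0.1 s.
2. the board's four holes are over the four standoffs and the posts have entered them (distance between hole_a and seat_a below 0.0125 m and distance between hole_b and seat_b below 0.0125 m and distance between hole_c and seat_c below 0.0125 m and distance between hole_d and seat_d below 0.0125 m), for 0.1 s.
At the end, for the whole second after the job is handed in: The board lies at rest in the pan, released, each of its four holes within 2.5 mm sideways of its own standoff and its underside less than 1 mm above that standoff's collar, so that all four barbs have sprung out over it; the bystanders are where they were (horizontal distance between hole_a and seat_a below 0.0025 m and z of hole_a in the frame of seat_a below 0.001 m and horizontal distance between hole_b and seat_b below 0.0025 m and z of hole_b in the frame of seat_b below 0.001 m and horizontal distance between hole_c and seat_c below 0.0025 m and z of hole_c in the frame of seat_c below 0.001 m and horizontal distance between hole_d and seat_d below 0.0025 m and z of hole_d in the frame of seat_d below 0.001 m and linear speed of board below 0.01 m/s); the robot touches nothing.
It fails at once if the gripper loads the board with more than 25 N (push or squeeze) while any hole is within 6 mm of its collar, that is, while it is being pressed home (the board cracks) (contact force between the fingers and board above 25 N and (distance between hole_a and seat_a below 0.006 m or distance between hole_b and seat_b below 0.006 m or distance between hole_c and seat_c below 0.006 m or distance between hole_d and seat_d below 0.006 m)).
It fails at once if the gripper pushes or holds the components with more than 4 N (contact force between the fingers and components above 4 N).
It fails at once if a bystander is moved by more than 15 mm (distance of any of timer, bottle, screwdriver, tube_rack from where it was at the start of the episode above 0.015 m).
It also fails if it takes over 67 s, if anything falls off the work surface, if the arm or the gripper's body presses on something with over 40 N, if the wrist force passes 120 N, or if a joint passes its speed limit or range.

ROBOT

A 6-joint arm with a two-finger parallel gripper is mounted at the origin on the work surface. World frame = base frame: x ahead of the robot, y to its left, z up, the work surface at z = 0. Lengths are in m, angles in rad, forces in N, time in s.
With the tool pointing down it reaches from about 0.35 to 0.775 m from the base axis. Payload 7.3 kg.
Tool frame: the origin (TCP) lies on the centre line of the jaws, within the pads' length; the fingertips stand 11 mm ahead of it and the grasp point (between the pads) lies 8 mm behind it; z points along the fingers, y is the direction in which the jaws open and shut (so a half turn about z gives the same grasp; the last joint's range is limited). The gripper opens to 92 mm and grips with 3 to 60 N. Pads are 19 mm wide; open, the fingers measure 130 mm over their backs; the gripper's body (75 mm by 190 mm) begins 47 mm behind the grasp point.
Start: joints at [1.164, 0.342, 1.524, -0, 1.275, -0.146], TCP at [0.135, 0.507, 0.238] pointing down, gripper open.
Joint ranges: [-2.53, 2.53], [-0.77, 2.02], [0.04, 2.7], [-1, 4.14], [0.28, 2.66], [-3.11, 3.11]. Speed limits (rad/s): [2.57, 2.57, 3.14, 3.14, 3.14, 3.14].

INTERFACE

Orientations are given as [roll, pitch, yaw] about the fixed x, y, z axes, in that order (R = Rz(yaw) Ry(pitch) Rx(roll)).
In Python, from cell import robot gives the robot as it stands.
- The arm moves only by the tool jog_arm, never from a script. Its argument "deltas" is one flat list of numbers, 6 for each row, row after row: the shift along the world's x, y, z in units of 0.1 m (1.0 is 0.1 m), then the turn, a rotation vector about the world's x, y, z in units of 90 degrees (1.0 is 90 degrees). A call has 1 to 5 rows; each row is the pose to reach, as a shift and turn from the pose commanded when the call began; what a row does not reach only later rows make up. A row lasts 1/12 s, in which the tool goes at most 41.7 mm and 7.16 degrees, less where a joint would pass 70% of its speed; a pose out of reach is approached as far as the arm can. A call with a number of a shift or a turn outside -1 to 1 is refused whole. A call with a gripper value outside its range is refused whole. "claw" is the opening, from 0 (shut) to 1 (fully open), set as the call begins (left out, the last holds). The fingers move at their own pace and stop on an object; "newtons" is the grip in N (left out, the last holds). Time passes only in rows, so rows that repeat a pose let the fingers close. It gives the time, the measured TCP pose, the force and the opening at its end, in the units of the state.
- robot.observe(): the state, without advancing time (a new reading comes with each control period).
- robot.read_camera(name): name is "scene" or "top" or "wrist"; returns the picture (384x512x3 uint8, red, green, blue); there is no depth.
- robot.camera_params(name): a dict with "fx", "fy", "cx", "cy" (pixels), "R" (3x3) and "t" (3): a world point X has camera coordinates R X + t. Camera axes: x right, y down, z forward; pixel columns grow to the right and rows downward; lengths in m; the calibration is good to about 2 mm. A picture is of the moment at which its call begins: read the wrist's pose just before it. camera_params takes no time and is no camera call; for the wrist camera it gives the pose at the moment of the call.
- robot.hand_in(): hands the job in, once; it reports no verdict.
The state is a dict: "time": time; "qpos": joint angles; "qvel": joint speeds; "joint_efforts": joint torques, N m; "tool_pos": TCP position; "tool_rot": TCP orientation; "contact_force": force on the tool from outside, world axes, zero at the start; "torque": the same for the moment, N m; "opening": finger opening in m.
Only numpy, scipy, OpenCV 4.12 (cv2) and the standard library are available. Lean on these libraries where they do the work, as an engineer would, in place of code of your own. Each camera call takes 0.05 s, during which the arm holds its last target. There are 200 camera calls.

## Working session

There is one attempt and no reset: what is moved stays moved. The work goes in short steps, Python scripts to look and compute and a tool call to move; the robot and the scene stay as the last step left them, time stands still between calls to the robot, and variables do not carry over. Pictures are saved under pics/ and viewed, about 8 in all and at most 12, crops included, and the job is handed in when it is done.

Besides the shell and the picture viewer there is one more tool, called after "Call:" as name(argument=value, ...) on one line, values as JSON. jog_arm: Moves the arm, as the interface text tells. Its arguments: {"type":"object","properties":{"deltas":{"type":"array","items":{"type":"number"}},"claw":{"type":"number"},"newtons":{"type":"number"}},"required":["deltas"]}

```bash
mkdir -p pics; ls
python3 - <<'E'
from cell import robot
import cv2,numpy as np
print(robot.observe())
ims=[robot.read_camera(n) for n in("scene","top","wrist")]
for n,i in zip(("scene","top","wrist"),ims):
    cv2.imwrite(f"pics/{n}0.png",i[:,:,::-1]); p=robot.camera_params(n); print(n,p['fx'],p['cx'],p['cy'],np.round(p['R'],3).tolist(),np.round(-p['R'].T@p['t'],3))
cv2.imwrite("pics/top0big.png",cv2.resize(ims[1],(800,600),interpolation=cv2.INTER_CUBIC)[:,:,::-1])
E
```

```text
pics
{'time': 0.0, 'qpos': array([ 1.16397309e+00,  3.42690036e-01,  1.52500501e+00, -1.67828553e-05,
        1.27539945e+00, -1.46008090e-01]), 'qvel': array([ 0.0016643 ,  0.00103661, -0.00051894,  0.00178317, -0.00129928,
       -0.00013718]), 'joint_efforts': array([ 5.28597193e-04, -4.31254184e+01, -2.44214594e+01,  7.18453154e-02,
        5.60741080e-02, -1.41534629e-04]), 'tool_pos': array([0.13521358, 0.50688898, 0.23706611]), 'tool_rot': array([-3.14010445e+00, -2.02625921e-04,  2.88078225e+00]), 'contact_force': array([ 0.79888534,  0.02013012, -0.53846859]), 'torque': array([-0.03244912,  0.00801511,  0.00913044]), 'opening': 0.09155398580845872}
scene 381.88212647093604 252.3356242325295 185.43052757207334 [[0.386, 0.923, 0.015], [0.774, -0.315, -0.55], [-0.503, 0.224, -0.835]] [ 1.214 -0.287  1.139]
top 465.19059539975854 256.4900226968209 192.83824205502845 [[0.021, -1.0, 0.011], [-0.987, -0.022, -0.161], [0.162, -0.008, -0.987]] [0.316 0.023 1.76 ]
wrist 311.84864055463845 252.3506091047291 185.0394363506346 [[0.258, 0.966, -0.002], [0.928, -0.248, 0.279], [0.269, -0.074, -0.96]] [0.062 0.526 0.384]
```

View pics/top0big.png

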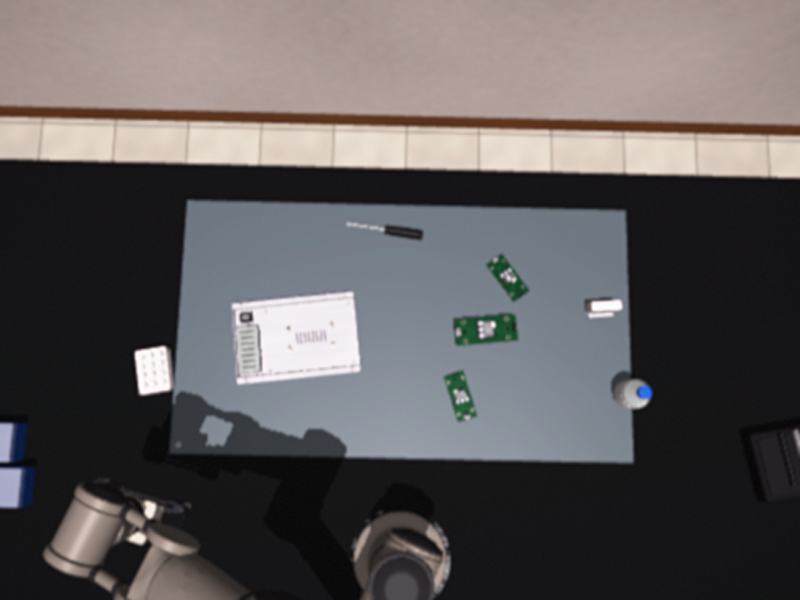

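View pics/scene0.png

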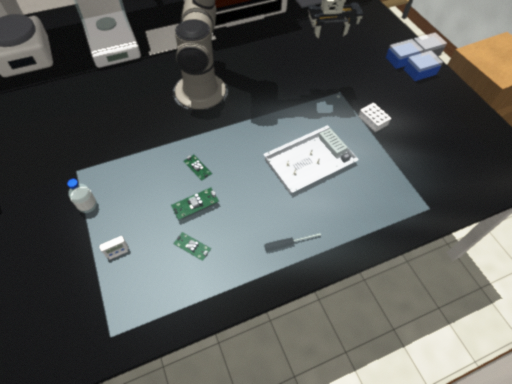

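The top view shows the pan at about (297,338), with its power supply on the left (+y). The large board is at about (486,329), with a small decoy on either side. Next I measure both.

```bash
cat > h.py <<'E'
import cv2,numpy as np
def cast(p,uv,z):
    uv=np.atleast_2d(uv).astype(float)
    d=np.c_[(uv[:,0]-p['cx'])/p['fx'],(uv[:,1]-p['cy'])/p['fy'],np.ones(len(uv))]@p['R']
    c=-p['R'].T@p['t']; return c+d*((z-c[2])/d[:,2])[:,None]
def proj(p,X):
    q=np.atleast_2d(X)@p['R'].T+p['t']; return np.c_[q[:,0]/q[:,2]*p['fx']+p['cx'],q[:,1]/q[:,2]*p['fy']+p['cy']]
def green(im):
    h=cv2.cvtColor(im,cv2.COLOR_RGB2HSV); return ((h[...,0]>45)&(h[...,0]<85)&(h[...,1]>90)).astype(np.uint8)
E
python3 - <<'E'
from cell import robot
from h import *
for n,z in(("top",.0276),("scene",.0276)):
    im=cv2.imread(f"pics/{n}0.png")[:,:,::-1].copy();p=robot.camera_params(n)
    cs,_=cv2.findContours(cv2.morphologyEx(green(im),cv2.MORPH_CLOSE,np.ones((3,3))),0,2)
    for c in cs:
        if cv2.contourArea(c)>60:
            w=cast(p,c[:,0],z)[:,:2].astype(np.float32); r=cv2.minAreaRect(w*1000);print(n,cv2.contourArea(c),np.round(r[0],1),np.round(r[1],1),round(r[2],1))
im=cv2.imread("pics/top0.png");p=robot.camera_params("top")
m=(im.min(2)>150).astype(np.uint8);m[:, :140]=0;m[:180]=0;m[255:]=0;m[:,240:]=0
m=cv2.morphologyEx(m,cv2.MORPH_CLOSE,np.ones((7,7)))
c=max(cv2.findContours(m,0,2)[0],key=cv2.contourArea);r=cv2.minAreaRect((cast(p,c[:,0],.029)[:,:2]*1000).astype(np.float32));print("pan",r,np.round(cv2.boxPoints(r)))
E
```

```text
top 154.5 [ 377.3 -135. ] [108.6  43.5] 19.0
top 508.0 [ 536.6 -195.4] [ 61.4 145.2] 6.4
top 168.0 [ 665.1 -248.7] [109.   44.7] 37.2
scene 80.0 [ 683.  -254.5] [104.1  38.7] 36.9
scene 326.0 [ 536.5 -196.1] [ 60.8 145.1] 5.8
scene 126.0 [ 396.5 -142.6] [107.   42.9] 18.8
pan ((507.22869873046875, 258.92242431640625), (200.04957580566406, 296.7209777832031), 7.1400227546691895) [[390. 394.]
 [426.  99.]
 [625. 124.]
 [588. 419.]]
```

Call:
jog_arm(deltas=[0.94,-0.7,0,0,0,-0.19,0.94,-0.7,0,0,0,-0.19,0.94,-0.7,0,0,0,-0.19])

```text
time: 0.4
tool_pos: [0.2303, 0.436, 0.2374]
tool_rot: [-3.141, 0.001, 2.577]
contact_force: [0.1, 0.4, -0.1]
opening: 0.0918
```

Call:
jog_arm(deltas=[0.94,-0.7,0,0,0,-0.19,0.94,-0.7,0,0,0,-0.19,0.94,-0.7,0,0,0,-0.19])

```text
time: 0.65
tool_pos: [0.3251, 0.3654, 0.2376]
tool_rot: [-3.142, 0.001, 2.277]
contact_force: [0.0, 0.4, 0.2]
opening: 0.0917
```

Call:
jog_arm(deltas=[0.94,-0.7,-0.2,0,0,-0.19,0.94,-0.7,-0.2,0,0,-0.19,0.94,-0.7,-0.2,0,0,-0.19])

```text
time: 0.9
tool_pos: [0.419, 0.2954, 0.2173]
tool_rot: [3.141, 0.0, 1.978]
contact_force: [0.8, 0.3, 0.0]
opening: 0.0916
```

Call:
jog_arm(deltas=[0.94,-0.7,-0.2,0,0,-0.19,0.94,-0.7,-0.2,0,0,-0.19,0.94,-0.7,-0.2,0,0,-0.19,0.94,-0.7,-0.2,0,0,-0.19,0.94,-0.7,-0.2,0,0,-0.19])

```text
time: 1.32
tool_pos: [0.5121, 0.2258, 0.1966]
tool_rot: [-3.14, 0.0, 1.684]
contact_force: [0.1, -0.2, -0.8]
opening: 0.0915
```

Run:
```python
from cell import robot
from h import *
p=robot.camera_params("wrist");im=robot.read_camera("wrist")
cv2.imwrite("pics/w1.png",im[:,:,::-1]);np.save("w1p.npy",p,allow_pickle=True)
print(-p['R'].T@p['t'],robot.observe()['tool_pos'])
cv2.imwrite("pics/w1big.png",cv2.resize(im,(800,600),interpolation=cv2.INTER_CUBIC)[:,:,::-1])
```

```text
[0.50325412 0.30053256 0.3431501 ] [0.51112997 0.22687884 0.1971064 ]
```

View pics/w1big.png

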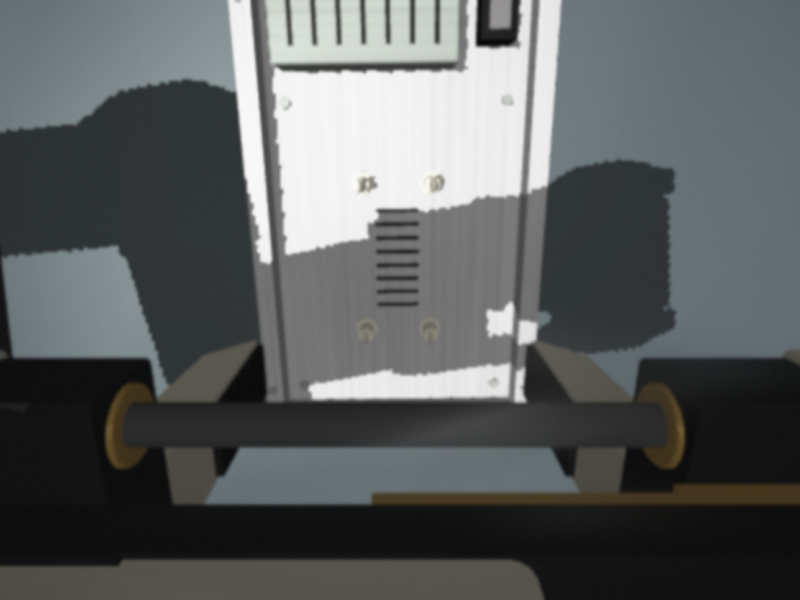

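The wrist view shows the four posts at about (367,183), (432,183), (367,330) and (430,330), in 800x600 pixels, with the power supply at the top (+y). I take a crop to locate them better.

Run:
```python
from h import *
im=cv2.imread("pics/w1.png")
T=[im[y-14:y+14,x-14:x+14] for x,y in((235,117),(277,117),(235,211),(275,211))]
T=[cv2.resize(t,(280,280),interpolation=cv2.INTER_NEAREST) for t in T]
cv2.imwrite("pics/c1.png",np.vstack([np.hstack(T[:2]),np.hstack(T[2:])]))
```

```text
(no output)
```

View pics/c1.png

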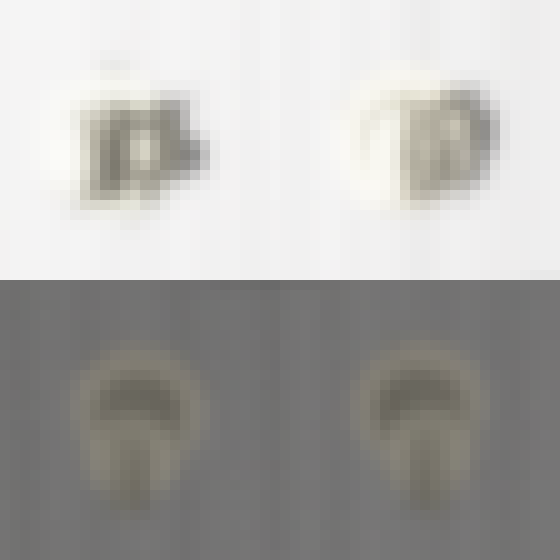

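Run:
```python
from h import *
im=cv2.imread("pics/w1.png").astype(int);p=np.load("w1p.npy",allow_pickle=True).item()
yl=im[...,2]-im[...,0]
c=[]
for x,y in((235,211),(275,211),(277,117),(235,117)):
    t=(yl[y-14:y+14,x-14:x+14]>(8 if y>150 else 5)).astype(np.uint8)
    print('\n'.join(''.join('#' if v else '.' for v in r) for r in t[4:26])) if y<150 else 0
    n,l,s,_=cv2.connectedComponentsWithStats(t);k=1+np.argmax(s[1:,4]);print(s[k]+[x-14,y-14,0,0,0])
```

```text
[229 204  12  16 149]
[268 203  13  16 154]
............................
............................
............................
..........######............
........##########..........
.......############.........
......#############.........
......##############........
......##############........
......##############........
......##############........
......##############........
.......#############........
.......############.........
.......############.........
........#########...........
.........#######............
............................
............................
............................
............................
............................
[269 110  14  14 164]
............................
............................
............................
...........#................
...........##...............
.........#######............
.......##########...........
.......###########..........
.......###########..........
.......###########..........
.......###########..........
.......############.........
.......###########..........
.......###########..........
.......##########...........
.......#########............
........#######.............
.............#..............
............................
............................
............................
............................
[228 110  12  15 125]
```

Run:
```python
from h import *
p=np.load("w1p.npy",allow_pickle=True).item()
for z in(.022,.025,.028):
    w=cast(p,[(234.3,209.2),(274.7,209.2),(275.4,116.7),(233.8,117)],z)[:,:2]*1000
    a,b,c,d=w; m=w.mean(0); v=(c+d-a-b)/2; u=(b+c-a-d)/2
    print(z,np.round(w,1).tolist(),m,np.linalg.norm(v),np.linalg.norm(u),np.degrees(np.arctan2(-v[0],v[1])))
```

```text
0.022 [[496.5, 177.6], [540.5, 182.7], [528.0, 281.3], [486.4, 276.3]] [512.85932989 229.46037591] 99.2542785036538 43.14531570203933 6.5203455603663825
0.025 [[496.5, 178.8], [540.2, 183.8], [527.8, 281.5], [486.6, 276.5]] [512.76960356 230.12429143] 98.32710198713535 42.742276920036204 6.520345560366422
0.028 [[496.6, 179.9], [539.8, 184.9], [527.6, 281.6], [486.7, 276.7]] [512.67987723 230.78820696] 97.39992547061682 42.33923813803317 6.520345560366403
```

The circles are too wide for 10.4 mm collars. Their spacing fits z of about 7 to 9 mm, so they are the standoff feet on the pan floor. That puts the pan origin near (513,226.5), which agrees with the top camera. I move closer to refine it.

Call:
jog_arm(deltas=[0.02,0,-0.57,0,0,0,0.02,0,-0.57,0,0,0,0.02,0,-0.57,0,0,0,0.02,0,-0.57,0,0,0])

```text
time: 1.7
tool_pos: [0.5122, 0.2283, 0.1409]
tool_rot: [-3.14, 0.0, 1.689]
contact_force: [1.1, -0.1, -0.0]
opening: 0.0917
```

Run:
```python
from cell import robot
from h import *
p=robot.camera_params("wrist");im=robot.read_camera("wrist")
cv2.imwrite("pics/w2.png",im[:,:,::-1]);np.save("w2p.npy",p,allow_pickle=True)
print(robot.observe()['tool_pos'],robot.observe()['tool_rot'])
o=np.array([.5132,.2265,.009]);t=np.radians(6.6);R=np.array([[np.cos(t),-np.sin(t),0],[np.sin(t),np.cos(t),0],[0,0,1]])
q=proj(p,[o+R@[x*.001,y*.001,0] for x,y in((-23,-52),(23,-52),(23,52),(-23,52))]);print(q)
T=[];O=[]
for u,v in q.round().astype(int):
    O.append((u-16,v-16));t=im[v-16:v+16,u-16:u+16];t=np.vstack([t,np.zeros((32-t.shape[0],32,3),np.uint8)]);T.append(cv2.resize(cv2.normalize(t,None,0,255,cv2.NORM_MINMAX),(288,288),interpolation=cv2.INTER_NEAREST))
print(O);cv2.imwrite("pics/c2.png",np.vstack([np.hstack([T[3],T[2]]),np.hstack(T[:2])])[:,:,::-1])
```

```text
[0.51319351 0.22834435 0.14197621] [ 3.14022477e+00 -3.93434077e-04  1.68877459e+00]
[[230.27378653 232.2332942 ]
 [277.55274152 232.38101746]
 [280.53620856 123.88802485]
 [228.2396619  123.74127002]]
[(np.int64(214), np.int64(216)), (np.int64(262), np.int64(216)), (np.int64(265), np.int64(108)), (np.int64(212), np.int64(108))]
```

View pics/c2.png

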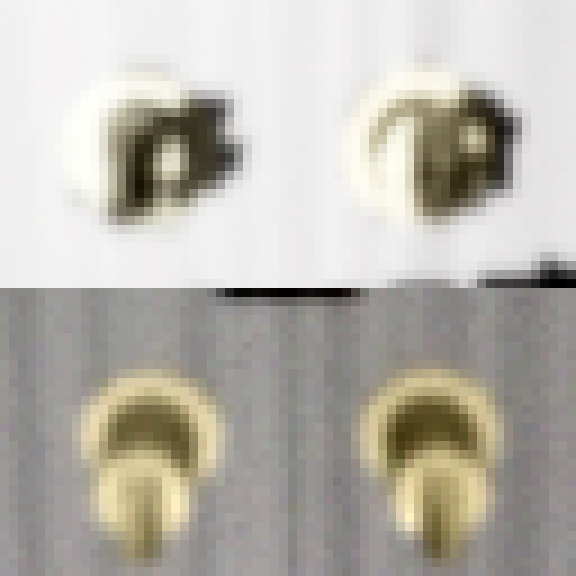

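Run:
```python
from h import *
p=np.load("w2p.npy",allow_pickle=True).item()
o=np.array([.5132,.2265,0]);t=np.radians(6.6);R=np.array([[np.cos(t),-np.sin(t),0],[np.sin(t),np.cos(t),0],[0,0,1]])
for z in(.022,.025,.028,.034,.037,.040): print(z,proj(p,[o+R@[x,-.052,z] for x in(-.023,.023)])-[[214,216],[262,216]])
```

```text
0.022 [[15.30292581 22.15775069]
 [16.61004741 22.31266847]]
0.025 [[15.06693469 23.59783277]
 [16.86705302 23.75451003]]
0.028 [[14.82617717 25.06700075]
 [17.12925023 25.2254773 ]]
0.034 [[14.32977339 28.09619178]
 [17.66986168 28.25839192]]
0.037 [[14.07381703 29.65810721]
 [17.94861375 29.82223451]]
0.04 [[13.8124734  31.2528972 ]
 [18.23323378 31.41899729]]
```

Call:
jog_arm(deltas=[0.05,-0.85,0.3,0,0,0,0.05,-0.85,0.3,0,0,0,0.05,-0.85,0.3,0,0,0])

```text
time: 2.0
tool_pos: [0.5203, 0.139, 0.1749]
tool_rot: [3.135, 0.002, 1.686]
contact_force: [0.6, -0.3, 0.4]
opening: 0.0918
```

Call:
jog_arm(deltas=[0.05,-0.85,0,0,0,0,0.05,-0.85,0,0,0,0,0.05,-0.85,0,0,0,0])

```text
time: 2.25
tool_pos: [0.5246, 0.0523, 0.1728]
tool_rot: [3.138, 0.003, 1.683]
contact_force: [1.2, -1.1, 0.1]
opening: 0.0919
```

Call:
jog_arm(deltas=[0.05,-0.85,0,0,0,0,0.05,-0.85,0,0,0,0,0.05,-0.85,0,0,0,0])

```text
time: 2.5
tool_pos: [0.5297, -0.0328, 0.1725]
tool_rot: [3.138, 0.003, 1.683]
contact_force: [1.0, 0.3, -0.2]
opening: 0.0918
```

Call:
jog_arm(deltas=[0.05,-0.85,0,0,0,0,0.05,-0.85,0,0,0,0,0.05,-0.85,0,0,0,0])

```text
time: 2.75
tool_pos: [0.5347, -0.1179, 0.1723]
tool_rot: [3.138, 0.004, 1.683]
contact_force: [-0.4, -0.7, -0.1]
opening: 0.0915
```

Call:
jog_arm(deltas=[0.05,-0.84,-0.1,0,0,0,0.05,-0.84,-0.1,0,0,0,0.05,-0.84,-0.1,0,0,0,0.05,-0.84,-0.1,0,0,0,0.05,-0.84,-0.1,0,0,0])

```text
time: 3.17
tool_pos: [0.5387, -0.1958, 0.1615]
tool_rot: [3.141, -0.0, 1.687]
contact_force: [-0.5, 0.2, -0.0]
opening: 0.0919
```

Run:
```python
from cell import robot
from h import *
p=robot.camera_params("wrist");im=robot.read_camera("wrist")
cv2.imwrite("pics/w3.png",im[:,:,::-1]);np.save("w3p.npy",p,allow_pickle=True)
print(robot.observe()['tool_pos'],robot.observe()['tool_rot'])
cs,_=cv2.findContours(cv2.morphologyEx(green(im),cv2.MORPH_CLOSE,np.ones((5,5))),0,2)
for c in cs:
    if cv2.contourArea(c)>300: print(cv2.contourArea(c),cv2.minAreaRect((cast(p,c[:,0],.0276)[:,:2]*1000).astype(np.float32)),cv2.boundingRect(c))
cv2.imwrite("pics/w3big.png",cv2.resize(im,(800,600),interpolation=cv2.INTER_CUBIC)[:,:,::-1])
```

```text
[ 0.53874342 -0.19527738  0.16147714] [ 3.14063342e+00 -3.42129663e-05  1.68778337e+00]
894.0 ((680.8027954101562, -224.4817657470703), (48.60207748413086, 43.06190872192383), 37.653324127197266) (363, 194, 62, 50)
9744.0 ((536.1505126953125, -196.2529754638672), (63.24351501464844, 147.6839141845703), 6.585974216461182) (215, 96, 72, 155)
5810.0 ((390.9268493652344, -136.34683227539062), (104.6245346069336, 43.826011657714844), 18.08973503112793) (24, 54, 132, 77)
```

View pics/w3big.png

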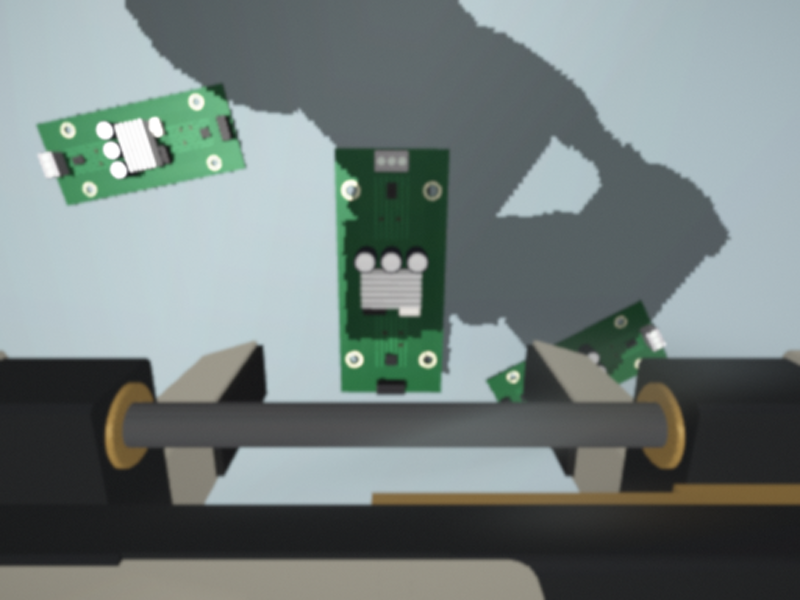

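The large board is at the centre, with its grey terminal block at the top (+y) so no half turn is needed. Its holes are at about (350,189), (432,190), (354,359) and (428,359). The decoys are clear of the fingers.

Run:
```python
from h import *
p=np.load("w3p.npy",allow_pickle=True).item();im=cv2.imread("pics/w3.png")[:,:,::-1].copy()
g=green(im);Q=[]
for u,v in((226,229),(273,229),(276,121),(224,121)):
    t=im[v-9:v+10,u-9:u+10].astype(int); m=((t[...,1]-t[...,0])<25).astype(np.uint8)
    n,l,s,c=cv2.connectedComponentsWithStats(m);k=1+np.argmin([np.hypot(*(x-9))-0.05*a for x,a in zip(c[1:],s[1:,4])]);Q.append(c[k]+[u-9,v-9]);print(s[k],Q[-1])
for q in (Q,[(226.4,229.6),(273.7,229.6),(276.3,121.4),(223.8,120.8)]):
    w=cast(p,q,.0276)[:,:2]*1000;a,b,c,d=w;v=(c+d-a-b)/2;u=(b+c-a-d)/2
    print(np.round(w,1).tolist(),w.mean(0),np.linalg.norm(v),np.linalg.norm(u),np.degrees(np.arctan2(-v[0],v[1])))
```

```text
[ 4  5 12 10 97] [226.44329897 229.51546392]
[ 4  5 12 10 97] [273.24742268 229.62886598]
[  3   3  14  14 159] [276.28301887 121.6163522 ]
[  4   3  13  14 137] [224.62773723 121.53284672]
[[519.0, -250.2], [564.4, -245.1], [553.2, -141.9], [507.8, -147.1]] [ 536.11125586 -196.06417739] 103.79077828915173 45.70991302457794 6.178991883027038
[[518.9, -250.3], [564.9, -245.0], [553.2, -141.7], [507.1, -146.5]] [ 536.01296867 -195.88288293] 104.23017065834183 46.31692068538516 6.483663995561817
```

Call:
jog_arm(deltas=[-0.03,-0.01,-0.4,0,0,0,-0.03,-0.01,-0.9,0,0,0,-0.03,-0.01,-0.9,0,0,0,-0.03,-0.01,-0.9,0,0,0])

```text
time: 3.55
tool_pos: [0.5339, -0.1954, 0.0687]
tool_rot: [-3.137, -0.004, 1.689]
contact_force: [0.1, -0.0, -0.7]
opening: 0.0918
```

Call:
jog_arm(deltas=[0,0,-0.2,0,0,0,0,0,-0.48,0,0,0,0,0,-0.48,0,0,0,0,0,-0.48,0,0,0])

```text
time: 3.88
tool_pos: [0.5359, -0.1973, 0.0241]
tool_rot: [3.141, -0.0, 1.688]
contact_force: [0.3, -1.3, 0.3]
opening: 0.0918
```

Call:
jog_arm(deltas=[0,0,0,0,0,0,0,0,0,0,0,0,0,0,0,0,0,0,0,0,0,0,0,0,0,0,0,0,0,0], claw=0.5, newtons=15)

```text
time: 4.3
tool_pos: [0.5359, -0.198, 0.0236]
tool_rot: [3.14, 0.001, 1.687]
contact_force: [-1.1, 0.3, 2.8]
opening: 0.0633
```

Call:
jog_arm(deltas=[0,0,0.1,0,0,0,0,0,0.4,0,0,0,0,0,0.7,0,0,0,0,0,0.95,0,0,0,0,0,0.95,0,0,0], claw=0.5)

```text
time: 4.72
tool_pos: [0.5379, -0.199, 0.1237]
tool_rot: [3.134, 0.005, 1.687]
contact_force: [1.2, -0.8, 0.1]
opening: 0.0631
```

Run:
```python
from cell import robot
from h import *
p=robot.camera_params("wrist");im=robot.read_camera("wrist")
cv2.imwrite("pics/w4.png",im[:,:,::-1]);np.save("w4p.npy",p,allow_pickle=True);o=robot.observe()
np.save("w4o.npy",o,allow_pickle=True)
print(o['tool_pos'],o['tool_rot'],o['opening'])
cv2.imwrite("pics/w4big.png",cv2.resize(im,(800,600),interpolation=cv2.INTER_CUBIC)[:,:,::-1])
```

```text
[ 0.53675307 -0.1984969   0.12102313] [3.13659548 0.00341847 1.68694197] 0.06349187550480148
```

View pics/w4big.png

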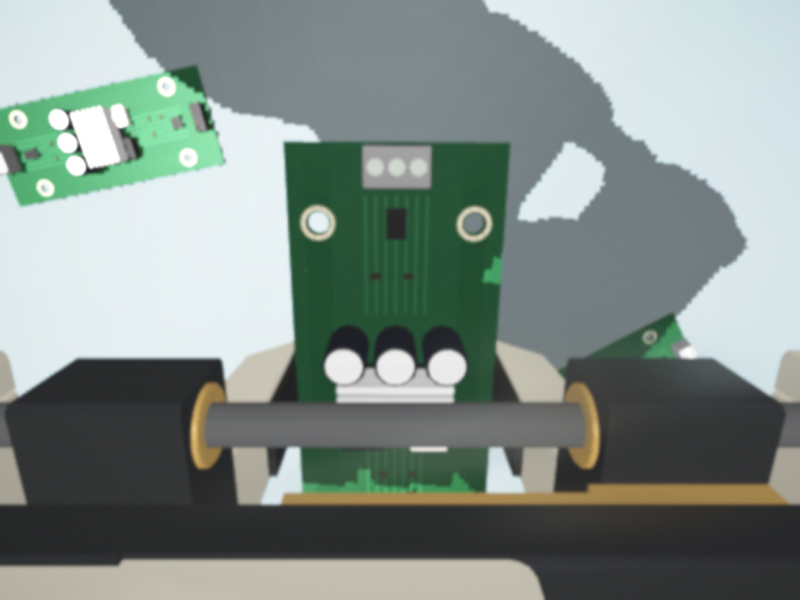

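The board is held, with hole d at about (318,222), hole c at (474,223) and the far edge at row 142. Now I work out where it sits in the tool frame.

Run:
```python
from h import *
p=np.load("w4p.npy",allow_pickle=True).item();o=np.load("w4o.npy",allow_pickle=True).item();im=cv2.imread("pics/w4.png")[:,:,::-1].copy();Q=[]
for u,v in((303,142),(203,142)):
    t=im[v-14:v+15,u-14:u+15].astype(int); m=((t[...,1]-t[...,0])<20).astype(np.uint8)
    n,l,s,c=cv2.connectedComponentsWithStats(m);k=1+np.argmin([np.hypot(*(x-14))-0.02*a for x,a in zip(c[1:],s[1:,4])]);Q.append(c[k]+[u-14,v-14]);print(s[k],Q[-1])
Q+=[(182.2,91),(326,91)]  # far corners
T=o['tool_pos'];yaw=o['tool_rot'][2]-np.pi/2;R=np.array([[np.cos(yaw),-np.sin(yaw)],[np.sin(yaw),np.cos(yaw)]])
for dz in(.002,.004,.006):
    w=cast(p,Q,T[2]+dz)[:,:2]-T[:2]
    print(dz,np.round(w@R*1000,1).tolist(),"spacing",np.linalg.norm(w[0]-w[1])*1000,np.linalg.norm(w[2]-w[3])*1000, "yaw rel",np.degrees(np.arctan2(*(w[0]-w[1])[::-1])),np.degrees(yaw))
```

```text
[  3   3  23  24 425] [303.08705882 142.75529412]
[  3   3  23  24 410] [203.05121951 142.14146341]
0.002 [[24.4, 52.5], [-22.9, 52.9], [-31.2, 75.9], [33.6, 75.9]] spacing 47.209291414021955 64.80872848875438 yaw rel 6.214435490349366 6.654655137091579
0.004 [[24.0, 52.8], [-22.6, 53.2], [-30.8, 75.9], [33.2, 75.9]] spacing 46.56600834721586 63.925632039531585 yaw rel 6.214435490349382 6.654655137091579
0.006 [[23.7, 53.1], [-22.3, 53.5], [-30.3, 75.9], [32.7, 75.9]] spacing 45.92272528040987 63.04253559030879 yaw rel 6.2144354903493495 6.654655137091579
```

Call:
jog_arm(deltas=[-0.02,0.35,0,0,0,0,-0.05,0.85,0,0,0,0,-0.05,0.85,0,0,0,0])

```text
time: 5.02
tool_pos: [0.5281, -0.1078, 0.1164]
tool_rot: [-3.137, -0.004, 1.689]
contact_force: [-1.0, -0.2, -2.3]
opening: 0.0632
```

Call:
jog_arm(deltas=[-0.05,0.85,0,0,0,0,-0.05,0.85,0,0,0,0,-0.05,0.85,0,0,0,0])

```text
time: 5.27
tool_pos: [0.5232, -0.0217, 0.1166]
tool_rot: [-3.138, -0.003, 1.691]
contact_force: [-0.4, 0.2, -1.5]
opening: 0.0634
```

Call:
jog_arm(deltas=[-0.05,0.85,0,0,0,0,-0.05,0.85,0,0,0,0,-0.05,0.85,0,0,0,0])

```text
time: 5.52
tool_pos: [0.5185, 0.0628, 0.1168]
tool_rot: [-3.139, -0.003, 1.691]
contact_force: [-0.6, 0.4, -1.9]
opening: 0.0634
```

Call:
jog_arm(deltas=[-0.05,0.85,0,0,0,0,-0.05,0.85,0,0,0,0,-0.05,0.85,0,0,0,0])

```text
time: 5.77
tool_pos: [0.5138, 0.1476, 0.1169]
tool_rot: [-3.14, -0.002, 1.692]
contact_force: [-0.2, 0.1, -1.7]
opening: 0.0635
```

Call:
jog_arm(deltas=[-0.02,0.3,0,0,0,0,-0.05,0.6,0,0,0,0,-0.05,0.85,-0.2,0,0,0,-0.05,0.85,-0.5,0,0,0,-0.05,0.85,-0.5,0,0,0])

```text
time: 6.18
tool_pos: [0.5064, 0.227, 0.0624]
tool_rot: [-3.131, 0.002, 1.69]
contact_force: [-2.8, -1.0, -2.1]
opening: 0.0634
```

Call:
jog_arm(deltas=[0,0,0,0,0,0,0,0,0,0,0,0,0,0,0,0,0,0,0,0,0,0,0,0])

```text
time: 6.52
tool_pos: [0.5114, 0.2267, 0.0692]
tool_rot: [3.139, -0.0, 1.686]
contact_force: [-0.5, -0.4, -1.3]
opening: 0.0634
```

```bash
cat > obs.py <<'E'
from cell import robot
from h import *
import sys
o=[]
im=None
for i in range(3):
    p=robot.camera_params("wrist");im=robot.read_camera("wrist");o.append(robot.observe())
n=sys.argv[1];cv2.imwrite(f"pics/{n}.png",im[:,:,::-1]);np.save(n+"p.npy",p,allow_pickle=True)
print(np.mean([x['tool_pos'] for x in o],0).round(4),np.mean([np.mod(x['tool_rot'],2*np.pi) for x in o],0).round(4),o[-1]['opening'],o[-1]['time'])
E
python3 obs.py w5
python3 - <<'E'
from h import *
im=cv2.imread("pics/w5.png");cv2.imwrite("pics/w5c.png",cv2.resize(im[80:220,150:350],(800,560),interpolation=cv2.INTER_CUBIC))
E
```

```text
[0.511  0.2269 0.0688] [3.1397 6.2829 1.6862] 0.06346044183679136 6.6667
```

View pics/w5c.png

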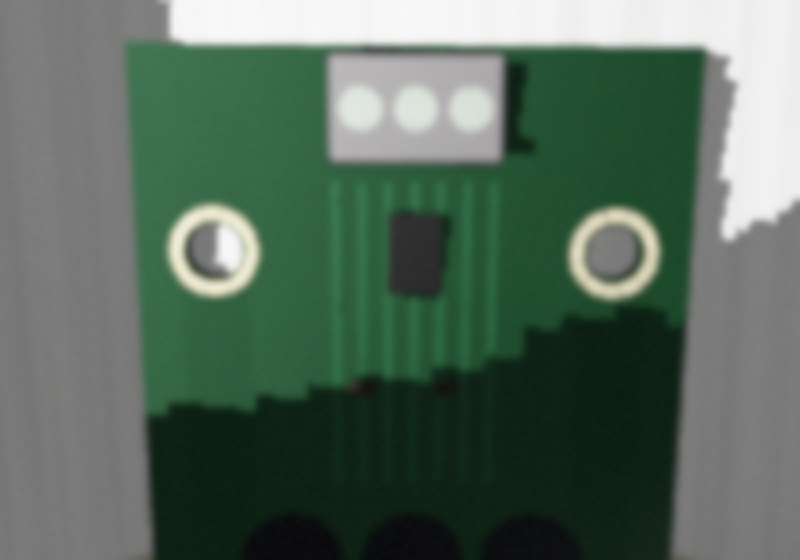

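The view shows the board squarely over the pan floor, with holes at raw (203,142) and (303,143). The posts are not yet in the lines of sight. I correct the position and come down to about 6 mm above the tips.

Call:
jog_arm(deltas=[0.016,-0.015,-0.13,0,0,0,0.016,-0.015,-0.26,0,0,0,0.016,-0.015,-0.26,0,0,0,0.016,-0.015,-0.26,0,0,0,0.016,-0.015,-0.26,0,0,0])

```text
time: 7.08
tool_pos: [0.5124, 0.2258, 0.0425]
tool_rot: [3.141, -0.0, 1.687]
contact_force: [0.0, 0.6, -1.0]
opening: 0.0633
```

```bash
python3 obs.py w6
python3 - <<'E'
from h import *
im=cv2.imread("pics/w6.png");T=[cv2.resize(im[127:159,u-16:u+16],(384,384),interpolation=cv2.INTER_NEAREST) for u in(203,303)];cv2.imwrite("pics/w6c.png",np.hstack(T))
p=np.load("w6p.npy",allow_pickle=True).item()
o=np.array([.5132,.2265,0]);t=np.radians(6.6);R=np.array([[np.cos(t),-np.sin(t),0],[np.sin(t),np.cos(t),0],[0,0,1]])
for z in(.0355,.0267,.023):print(z,(proj(p,[o+R@[x,.052,z] for x in(-.023,.023)])-[[187,127],[287,127]])*12+6)
E
```

```text
[0.5125 0.2259 0.0426] [3.1401 6.283  1.687 ] 0.06335814134910328 7.2333
0.0355 [[266.72001255 187.08648024]
 [185.06009685 187.48423581]]
0.0267 [[293.73043353 157.18458135]
 [153.87912739 157.57226086]]
0.023 [[304.26551795 145.52171133]
 [141.71704199 145.90514466]]
```

View pics/w6c.png

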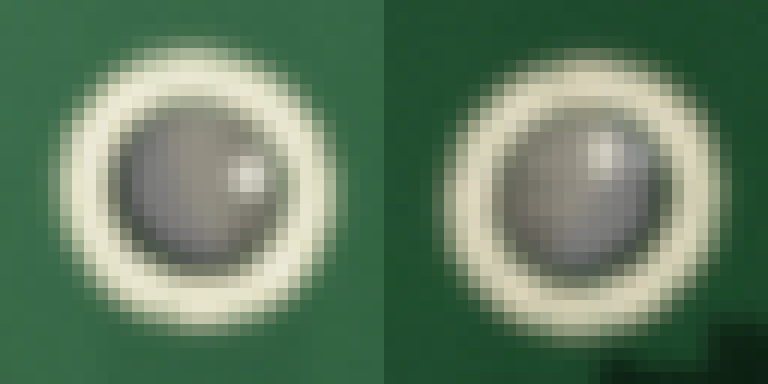

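The bright tips show inside both holes, at tile (248,178) for d and (606,150) for c. Both are right of the hole centre. I print the pixel values to be sure.

Run:
```python
from h import *
im=cv2.imread("pics/w6.png")
for u in(203,303):
    t=im[127:159,u-16:u+16][7:25,7:25].astype(int)
    print("R");print('\n'.join(' '.join('%3d'%v for v in r) for r in t[...,2]));print("R-B");print('\n'.join(' '.join('%3d'%v for v in r) for r in t[...,2]-t[...,0]))
```

```text
R
107 162 209 231 235 232 225 217 216 215 218 226 231 233 229 210 171 124
152 207 232 236 230 211 185 171 168 169 175 191 209 226 232 229 211 175
195 229 234 224 196 162 138 133 139 141 142 149 163 187 214 230 230 212
223 234 227 188 142 122 123 131 140 143 142 137 134 146 177 213 231 229
233 232 203 143 108 115 127 137 143 147 144 139 133 134 149 182 218 232
235 226 170 110 105 119 129 138 145 147 146 142 143 151 153 156 192 228
233 214 144  92 108 123 130 137 145 147 147 150 165 189 182 151 165 213
233 202 126  87 108 123 128 135 143 147 147 155 184 214 206 157 143 197
232 196 120  83 108 123 127 133 141 146 147 152 175 203 194 146 135 190
232 200 122  81 104 121 125 130 138 144 145 143 148 158 150 124 135 192
233 210 138  82  93 114 124 128 133 141 143 141 135 129 121 114 144 203
232 223 164  95  79 100 116 124 129 135 140 138 131 121 114 121 165 217
229 230 197 128  77  82 102 113 121 126 132 130 119 108 109 137 192 228
215 232 221 171 111  79  82  93 105 113 117 115 104  98 120 171 218 232
186 226 230 211 172 128  97  83  85  93  98  97  99 118 163 211 232 231
147 203 227 230 21
[... 3395 characters left out ...]
  13  14  15  16  15  12   8   3   0   0   0   8  23
 31  30  19  12  13  14  15  16  15  13  10   5   2   1   0  -1  10  25
 31  28  18  13  12  14  15  15  14  11   6   3   1   0   1   1  12  25
 30  28  18  11  12  12  12  12  10   6   3   1   1   0   0   3  16  27
 31  29  21  12  10  11  11   9   6   2   1   1   0   0   1  10  23  30
 31  31  26  15   9   9   8   6   2   1   0   1   0   0   6  19  28  31
 29  31  30  22  14  10   6   3   1  -1  -1   1   2   7  16  26  31  32
 24  30  30  28  24  17  11   5   1   1   2   6  13  21  27  29  31  30
 16  26  29  31  30  27  22  16  14  13  14  19  25  30  31  30  28  23
  4  17  26  31  33  32  29  28  27  26  26  27  30  32  31  29  21  10
```

The bright spots look like light falling through the holes. The nylon outlines (R-B) give x centred and y about 0.5 mm too far, the same residual as the separate pan and board measurements. I shift y by -0.5 mm and lower onto the tapers.

Call:
jog_arm(deltas=[0,-0.005,0,0,0,0,0,-0.005,-0.03,0,0,0,0,-0.005,-0.05,0,0,0,0,-0.005,-0.05,0,0,0])

```text
time: 7.57
tool_pos: [0.5116, 0.2252, 0.0362]
tool_rot: [-3.141, 0.0, 1.687]
contact_force: [-0.4, -1.1, -1.3]
opening: 0.0633
```

Call:
jog_arm(deltas=[0,0,-0.015,0,0,0,0,0,-0.03,0,0,0,0,0,-0.03,0,0,0])

```text
time: 7.82
tool_pos: [0.5118, 0.2252, 0.0334]
tool_rot: [-3.141, 0.0, 1.687]
contact_force: [-0.4, 1.4, -1.3]
opening: 0.0637
```

Call:
jog_arm(deltas=[0.003,0,-0.01,0,0,0,0.003,0,-0.015,0,0,0,0.003,0,-0.015,0,0,0])

```text
time: 8.07
tool_pos: [0.5123, 0.2253, 0.0321]
tool_rot: [-3.142, 0.0, 1.687]
contact_force: [-0.6, -0.5, -1.3]
opening: 0.0637
```

Call:
jog_arm(deltas=[0,0,-0.01,0,0,0,0,0,-0.015,0,0,0,0,0,-0.015,0,0,0])

```text
time: 8.32
tool_pos: [0.5124, 0.2252, 0.0308]
tool_rot: [3.141, 0.0, 1.687]
contact_force: [-0.2, -0.8, 0.0]
opening: 0.0631
```

Call:
jog_arm(deltas=[0,0,-0.01,0,0,0,0,0,-0.01,0,0,0,0,0,-0.01,0,0,0])

```text
time: 8.57
tool_pos: [0.5124, 0.2251, 0.0298]
tool_rot: [3.141, 0.0, 1.687]
contact_force: [0.7, -2.5, 0.0]
opening: 0.0634
```

```bash
python3 obs.py w7
python3 - <<'E'
from h import *
im=cv2.imread("pics/w7.png");cv2.imwrite("pics/w7c.png",cv2.resize(im[80:230,150:350],(800,600),interpolation=cv2.INTER_CUBIC))
E
```

```text
[0.5124 0.2251 0.0298] [3.1412e+00 2.0000e-04 1.6870e+00] 0.06364231101953559 8.7167
```

View pics/w7c.png

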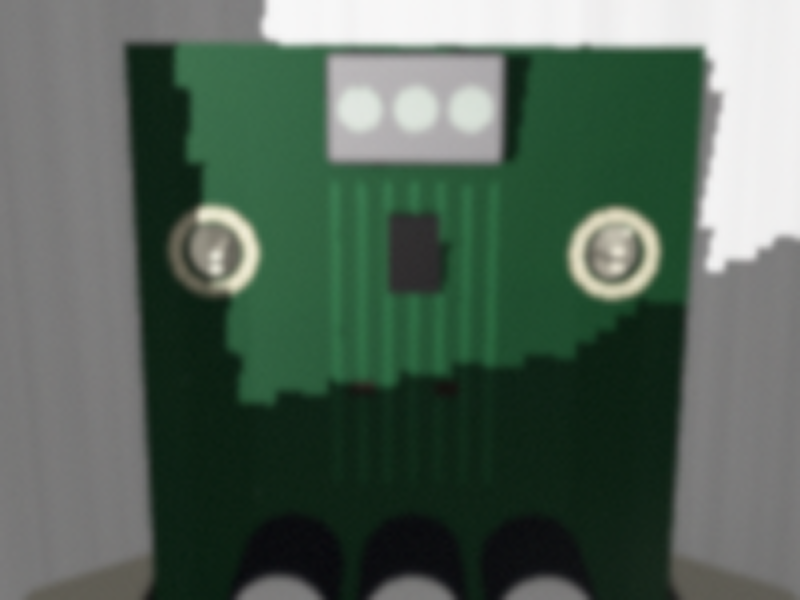

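Both post tips show centred in holes c and d, at about (212,248) and (614,250) in the crop. I release the board and lift off.

Call:
jog_arm(deltas=[0,0,0,0,0,0,0,0,0,0,0,0,0,0,0,0,0,0,0,0,0,0,0,0], claw=0.87)

```text
time: 9.05
tool_pos: [0.5122, 0.2255, 0.0297]
tool_rot: [3.142, -0.0, 1.687]
contact_force: [0.1, 0.3, -0.2]
opening: 0.0794
```

Call:
jog_arm(deltas=[0,0,0.1,0,0,0,0,0,0.4,0,0,0,0,0,0.7,0,0,0,0,0,0.7,0,0,0,0,0,0.7,0,0,0])

```text
time: 9.47
tool_pos: [0.5135, 0.2257, 0.1022]
tool_rot: [3.137, -0.001, 1.687]
contact_force: [0.3, -0.4, 0.0]
opening: 0.0799
```

```bash
python3 obs.py w8
python3 - <<'E'
from h import *
p=np.load("w8p.npy",allow_pickle=True).item();im=cv2.imread("pics/w8.png")[:,:,::-1].copy()
cs,_=cv2.findContours(cv2.morphologyEx(green(im),cv2.MORPH_CLOSE,np.ones((5,5))),0,2);c=max(cs,key=cv2.contourArea)
print(cv2.minAreaRect((cast(p,c[:,0],.0338)[:,:2]*1000).astype(np.float32)),cv2.boundingRect(c))
cv2.imwrite("pics/w8c.png",cv2.resize(im[40:264,130:378],(797,600)*1 if 0 else (664,600),interpolation=cv2.INTER_CUBIC)[:,:,::-1])
E
```

```text
[0.5119 0.2252 0.0998] [3.1417 2.0944 1.687 ] 0.07970373548541677 9.6167
((510.1526184082031, 240.9920196533203), (61.839317321777344, 117.56011199951172), 6.631107807159424) (207, 95, 94, 162)
```

View pics/w8c.png

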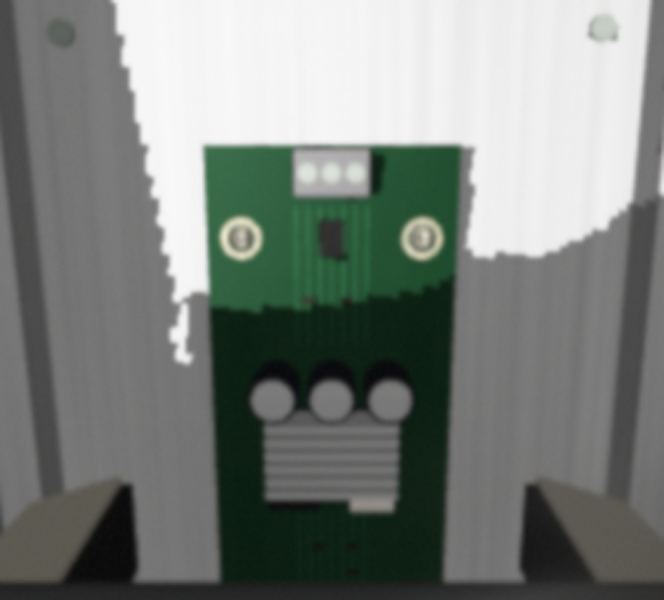

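The board lies level with its tips in holes c and d. Next I press corner a with one finger just outboard of its post: inner face at board x of about 26.5, jaws open 80 mm, and the other finger clear of the board.

Call:
jog_arm(deltas=[0.1,-0.25,0,0,0,0,0.2,-0.49,-0.2,0,0,0,0.2,-0.49,-0.48,0,0,0,0.2,-0.49,-0.48,0,0,0,0.2,-0.49,-0.48,0,0,0])

```text
time: 10.03
tool_pos: [0.5305, 0.1759, 0.0499]
tool_rot: [-3.136, 0.0, 1.686]
contact_force: [0.8, 0.2, -0.0]
opening: 0.0802
```

Call:
jog_arm(deltas=[0,0,-0.02,0,0,0,0,0,-0.04,0,0,0,0,0,-0.04,0,0,0])

```text
time: 10.28
tool_pos: [0.5325, 0.177, 0.0485]
tool_rot: [3.14, -0.0, 1.688]
contact_force: [-0.7, 0.0, 0.1]
opening: 0.0797
```

Call:
jog_arm(deltas=[-0.006,-0.008,-0.01,0,0,0,-0.006,-0.008,-0.02,0,0,0,-0.006,-0.008,-0.03,0,0,0,-0.006,-0.008,-0.035,0,0,0])

```text
time: 10.62
tool_pos: [0.5316, 0.1756, 0.0443]
tool_rot: [3.141, -0.0, 1.687]
contact_force: [0.8, 0.4, -0.6]
opening: 0.0797
```

Call:
jog_arm(deltas=[0,0,-0.005,0,0,0,0,0,-0.01,0,0,0,0,0,-0.01,0,0,0])

```text
time: 10.87
tool_pos: [0.5317, 0.1755, 0.0432]
tool_rot: [3.142, -0.0, 1.687]
contact_force: [0.4, -0.5, 0.5]
opening: 0.0798
```

Call:
jog_arm(deltas=[0,0,-0.005,0,0,0,0,0,-0.01,0,0,0,0,0,-0.01,0,0,0])

```text
time: 11.12
tool_pos: [0.5317, 0.1754, 0.0423]
tool_rot: [3.141, 0.0, 1.687]
contact_force: [-0.5, 0.3, 2.4]
opening: 0.0797
```

Call:
jog_arm(deltas=[0,0,-0.005,0,0,0,0,0,-0.01,0,0,0,0,0,-0.01,0,0,0])

```text
time: 11.37
tool_pos: [0.5318, 0.1754, 0.0414]
tool_rot: [3.141, 0.0, 1.687]
contact_force: [-0.4, -0.1, 4.5]
opening: 0.08
```

Call:
jog_arm(deltas=[0,0,-0.005,0,0,0,0,0,-0.01,0,0,0,0,0,-0.01,0,0,0])

```text
time: 11.62
tool_pos: [0.5318, 0.1754, 0.0405]
tool_rot: [3.141, 0.0, 1.687]
contact_force: [-0.6, -1.2, 6.7]
opening: 0.08
```

Call:
jog_arm(deltas=[0,0,-0.005,0,0,0,0,0,-0.01,0,0,0,0,0,-0.01,0,0,0])

```text
time: 11.87
tool_pos: [0.5317, 0.1754, 0.0396]
tool_rot: [3.141, 0.0, 1.687]
contact_force: [-1.2, -1.4, 6.9]
opening: 0.0802
```

Call:
jog_arm(deltas=[0,0,-0.005,0,0,0,0,0,-0.01,0,0,0,0,0,-0.01,0,0,0])

```text
time: 12.12
tool_pos: [0.5315, 0.1755, 0.0378]
tool_rot: [-3.141, -0.0, 1.687]
contact_force: [-0.7, -0.4, -0.3]
opening: 0.0797
```

Call:
jog_arm(deltas=[0,0,-0.005,0,0,0,0,0,-0.01,0,0,0,0,0,-0.01,0,0,0])

```text
time: 12.37
tool_pos: [0.5315, 0.1755, 0.0369]
tool_rot: [-3.141, -0.0, 1.687]
contact_force: [-0.1, -0.4, -0.3]
opening: 0.0798
```

Call:
jog_arm(deltas=[0,0,-0.004,0,0,0,0,0,-0.004,0,0,0])

```text
time: 12.53
tool_pos: [0.5316, 0.1755, 0.0367]
tool_rot: [-3.141, -0.0, 1.687]
contact_force: [0.3, -0.7, 0.4]
opening: 0.08
```

Call:
jog_arm(deltas=[0,0,-0.004,0,0,0,0,0,-0.004,0,0,0])

```text
time: 12.7
tool_pos: [0.5316, 0.1755, 0.0364]
tool_rot: [-3.142, 0.0, 1.687]
contact_force: [0.0, 0.0, 0.9]
opening: 0.0801
```

Call:
jog_arm(deltas=[0,0,-0.004,0,0,0,0,0,-0.004,0,0,0])

```text
time: 12.87
tool_pos: [0.5316, 0.1755, 0.0362]
tool_rot: [3.142, -0.0, 1.687]
contact_force: [-0.7, 0.2, 2.5]
opening: 0.08
```

Corner a: the force climbed to about 7 N, dropped, then rose again 6 mm lower, which is a click. Next is b.

Call:
jog_arm(deltas=[0,0,0.26,0,0,0,-0.265,-0.025,0.26,0,0,0,-0.265,-0.025,0.26,0,0,0,-0.265,-0.025,0.16,0,0,0,-0.265,-0.025,0.14,0,0,0])

```text
time: 13.28
tool_pos: [0.5051, 0.1729, 0.0488]
tool_rot: [-3.141, 0.0, 1.687]
contact_force: [-0.2, -0.9, -0.3]
opening: 0.08
```

Call:
jog_arm(deltas=[0,0,-0.01,0,0,0,0,0,-0.02,0,0,0,0,0,-0.03,0,0,0])

```text
time: 13.53
tool_pos: [0.5055, 0.1729, 0.0465]
tool_rot: [-3.141, 0.0, 1.687]
contact_force: [0.7, 0.1, 0.1]
opening: 0.08
```

Call:
jog_arm(deltas=[0,0,-0.01,0,0,0,0,0,-0.02,0,0,0,0,0,-0.02,0,0,0])

```text
time: 13.78
tool_pos: [0.5051, 0.1729, 0.0448]
tool_rot: [-3.141, 0.0, 1.687]
contact_force: [-0.3, 0.2, -0.3]
opening: 0.0797
```

Call:
jog_arm(deltas=[0,0,-0.01,0,0,0,0,0,-0.02,0,0,0,0,0,-0.02,0,0,0])

```text
time: 14.03
tool_pos: [0.5051, 0.173, 0.0429]
tool_rot: [-3.142, 0.0, 1.687]
contact_force: [0.1, 0.7, -0.0]
opening: 0.0799
```

Call:
jog_arm(deltas=[0,0,-0.005,0,0,0,0,0,-0.01,0,0,0,0,0,-0.01,0,0,0])

```text
time: 14.28
tool_pos: [0.5052, 0.173, 0.0422]
tool_rot: [3.141, -0.0, 1.687]
contact_force: [-1.4, 0.1, 2.3]
opening: 0.0797
```

Call:
jog_arm(deltas=[0,0,-0.005,0,0,0,0,0,-0.01,0,0,0,0,0,-0.01,0,0,0])

```text
time: 14.53
tool_pos: [0.5054, 0.1731, 0.0415]
tool_rot: [3.141, -0.0, 1.687]
contact_force: [-2.2, -0.7, 4.5]
opening: 0.0801
```

Call:
jog_arm(deltas=[0,0,-0.005,0,0,0,0,0,-0.01,0,0,0,0,0,-0.01,0,0,0])

```text
time: 14.78
tool_pos: [0.5052, 0.173, 0.04]
tool_rot: [3.141, 0.0, 1.687]
contact_force: [0.1, 0.3, 0.7]
opening: 0.0798
```

Call:
jog_arm(deltas=[0,0,-0.005,0,0,0,0,0,-0.01,0,0,0,0,0,-0.01,0,0,0])

```text
time: 15.03
tool_pos: [0.5053, 0.173, 0.039]
tool_rot: [3.141, -0.0, 1.687]
contact_force: [0.0, -0.8, 2.0]
opening: 0.0797
```

Call:
jog_arm(deltas=[0,0,-0.005,0,0,0,0,0,-0.01,0,0,0,0,0,-0.01,0,0,0])

```text
time: 15.28
tool_pos: [0.5049, 0.1729, 0.0378]
tool_rot: [-3.141, 0.0, 1.687]
contact_force: [-0.1, -0.2, -0.1]
opening: 0.0801
```

Call:
jog_arm(deltas=[0,0,-0.004,0,0,0,0,0,-0.007,0,0,0,0,0,-0.007,0,0,0])

```text
time: 15.53
tool_pos: [0.505, 0.1729, 0.0371]
tool_rot: [-3.141, 0.0, 1.687]
contact_force: [-0.2, -0.1, 0.4]
opening: 0.0798
```

Call:
jog_arm(deltas=[0,0,-0.005,0,0,0,0,0,-0.005,0,0,0])

```text
time: 15.7
tool_pos: [0.5051, 0.173, 0.0368]
tool_rot: [-3.141, 0.0, 1.687]
contact_force: [-0.6, -0.1, 1.7]
opening: 0.08
```

Call:
jog_arm(deltas=[0,0,-0.005,0,0,0,0,0,-0.005,0,0,0])

```text
time: 15.87
tool_pos: [0.5051, 0.173, 0.0366]
tool_rot: [3.141, 0.0, 1.687]
contact_force: [-0.9, -0.5, 4.3]
opening: 0.0798
```

Call:
jog_arm(deltas=[0,0,-0.004,0,0,0,0,0,-0.004,0,0,0])

```text
time: 16.03
tool_pos: [0.5052, 0.173, 0.0364]
tool_rot: [3.141, 0.0, 1.687]
contact_force: [-2.6, -0.5, 6.8]
opening: 0.0799
```

Corner b also shows a drop and then a steep rise at the same height as a. Next is c.

Call:
jog_arm(deltas=[0,0,0.3,0,0,0,-0.03,0.2,0.3,0,0,0,-0.08,0.6,0.3,0,0,0,-0.12,0.98,0.25,0,0,0,-0.12,0.98,0.22,0,0,0])

```text
time: 16.45
tool_pos: [0.4924, 0.2764, 0.058]
tool_rot: [3.14, -0.002, 1.691]
contact_force: [-1.1, -1.0, -0.8]
opening: 0.0802
```

Call:
jog_arm(deltas=[0,0.05,0,0,0,0,0,0.05,-0.03,0,0,0,0,0.05,-0.06,0,0,0,0,0.05,-0.06,0,0,0])

```text
time: 16.78
tool_pos: [0.493, 0.2748, 0.0512]
tool_rot: [-3.14, 0.001, 1.686]
contact_force: [-1.3, 0.7, -0.4]
opening: 0.0796
```

Call:
jog_arm(deltas=[0,0.01,-0.01,0,0,0,0,0.01,-0.02,0,0,0,0,0.01,-0.03,0,0,0])

```text
time: 17.03
tool_pos: [0.4934, 0.2765, 0.049]
tool_rot: [3.141, -0.0, 1.686]
contact_force: [0.7, 0.3, -0.2]
opening: 0.0798
```

Call:
jog_arm(deltas=[0,0,-0.01,0,0,0,0,0,-0.02,0,0,0,0,0,-0.02,0,0,0])

```text
time: 17.28
tool_pos: [0.4931, 0.2768, 0.0468]
tool_rot: [-3.141, 0.0, 1.687]
contact_force: [0.3, 0.2, -0.2]
opening: 0.0798
```

Call:
jog_arm(deltas=[0,0,-0.005,0,0,0,0,0,-0.01,0,0,0,0,0,-0.015,0,0,0])

```text
time: 17.53
tool_pos: [0.4932, 0.277, 0.0455]
tool_rot: [3.141, -0.0, 1.687]
contact_force: [-0.4, -0.2, -0.4]
opening: 0.0798
```

Call:
jog_arm(deltas=[0,0,-0.005,0,0,0,0,0,-0.01,0,0,0,0,0,-0.01,0,0,0])

```text
time: 17.78
tool_pos: [0.4931, 0.277, 0.0443]
tool_rot: [-3.141, 0.0, 1.687]
contact_force: [0.2, 0.2, 0.3]
opening: 0.0797
```

Call:
jog_arm(deltas=[0,0,-0.005,0,0,0,0,0,-0.01,0,0,0,0,0,-0.01,0,0,0])

```text
time: 18.03
tool_pos: [0.4932, 0.277, 0.0435]
tool_rot: [3.141, -0.0, 1.687]
contact_force: [-0.5, -0.2, 0.3]
opening: 0.0796
```

Call:
jog_arm(deltas=[0,0,-0.005,0,0,0,0,0,-0.01,0,0,0,0,0,-0.01,0,0,0])

```text
time: 18.28
tool_pos: [0.4933, 0.2771, 0.0426]
tool_rot: [3.141, -0.0, 1.687]
contact_force: [-0.7, -0.5, 2.4]
opening: 0.0804
```

Call:
jog_arm(deltas=[0,0,-0.005,0,0,0,0,0,-0.01,0,0,0,0,0,-0.01,0,0,0])

```text
time: 18.53
tool_pos: [0.4934, 0.2771, 0.0418]
tool_rot: [3.141, -0.0, 1.687]
contact_force: [-0.5, -0.5, 5.8]
opening: 0.0796
```

Call:
jog_arm(deltas=[0,0,-0.005,0,0,0,0,0,-0.01,0,0,0,0,0,-0.01,0,0,0])

```text
time: 18.78
tool_pos: [0.4936, 0.2772, 0.0411]
tool_rot: [3.14, -0.0, 1.687]
contact_force: [-1.3, 0.8, 6.5]
opening: 0.0799
```

Call:
jog_arm(deltas=[0,0,-0.005,0,0,0,0,0,-0.01,0,0,0,0,0,-0.01,0,0,0])

```text
time: 19.03
tool_pos: [0.4938, 0.2772, 0.0405]
tool_rot: [3.14, -0.0, 1.687]
contact_force: [-2.9, -0.4, 8.9]
opening: 0.0797
```

Call:
jog_arm(deltas=[0,0,-0.005,0,0,0,0,0,-0.01,0,0,0,0,0,-0.01,0,0,0])

```text
time: 19.28
tool_pos: [0.4938, 0.2772, 0.0392]
tool_rot: [3.14, -0.0, 1.687]
contact_force: [-0.9, -0.7, 4.7]
opening: 0.0799
```

Call:
jog_arm(deltas=[0,0,-0.005,0,0,0,0,0,-0.01,0,0,0])

```text
time: 19.45
tool_pos: [0.4939, 0.2773, 0.0385]
tool_rot: [3.139, -0.001, 1.687]
contact_force: [-2.9, -1.4, 12.4]
opening: 0.08
```

Call:
jog_arm(deltas=[0,0,-0.004,0,0,0,0,0,-0.004,0,0,0])

```text
time: 19.62
tool_pos: [0.4939, 0.2772, 0.0379]
tool_rot: [3.139, -0.0, 1.687]
contact_force: [0.4, 0.2, 4.6]
opening: 0.0801
```

Call:
jog_arm(deltas=[0,0,-0.003,0,0,0,0,0,-0.003,0,0,0])

```text
time: 19.78
tool_pos: [0.4933, 0.277, 0.0366]
tool_rot: [3.141, -0.0, 1.687]
contact_force: [0.5, 1.1, 0.4]
opening: 0.0799
```

Call:
jog_arm(deltas=[0,0,-0.003,0,0,0,0,0,-0.003,0,0,0])

```text
time: 19.95
tool_pos: [0.493, 0.2769, 0.0363]
tool_rot: [-3.141, 0.0, 1.687]
contact_force: [-0.3, 0.1, 2.9]
opening: 0.0802
```

Call:
jog_arm(deltas=[0,0,-0.003,0,0,0,0,0,-0.003,0,0,0])

```text
time: 20.12
tool_pos: [0.493, 0.2769, 0.0362]
tool_rot: [-3.141, 0.0, 1.687]
contact_force: [-0.6, -1.3, 4.3]
opening: 0.0799
```

Corner c clicked after peaking near 12 N and now sits at the common height of 36.2 mm. Next is d.

Call:
jog_arm(deltas=[0,0,0.26,0,0,0,0.27,0.025,0.26,0,0,0,0.27,0.025,0.26,0,0,0,0.27,0.025,0.16,0,0,0,0.27,0.025,0.12,0,0,0])

```text
time: 20.53
tool_pos: [0.5187, 0.2789, 0.0461]
tool_rot: [-3.138, 0.001, 1.687]
contact_force: [-1.0, 0.3, 0.4]
opening: 0.0798
```

Call:
jog_arm(deltas=[0,0,-0.01,0,0,0,0,0,-0.02,0,0,0,0,0,-0.025,0,0,0])

```text
time: 20.78
tool_pos: [0.5194, 0.2794, 0.0449]
tool_rot: [-3.14, 0.0, 1.687]
contact_force: [0.6, 0.6, 0.2]
opening: 0.0799
```

Call:
jog_arm(deltas=[0,0,-0.01,0,0,0,0,0,-0.015,0,0,0,0,0,-0.015,0,0,0])

```text
time: 21.03
tool_pos: [0.5201, 0.2795, 0.0442]
tool_rot: [3.141, 0.0, 1.687]
contact_force: [0.3, -0.7, -0.7]
opening: 0.08
```

Call:
jog_arm(deltas=[0,0,-0.005,0,0,0,0,0,-0.01,0,0,0,0,0,-0.01,0,0,0])

```text
time: 21.28
tool_pos: [0.5202, 0.2795, 0.0431]
tool_rot: [3.141, 0.0, 1.687]
contact_force: [-1.4, 0.1, 0.3]
opening: 0.08
```

Call:
jog_arm(deltas=[0,0,-0.005,0,0,0,0,0,-0.01,0,0,0,0,0,-0.01,0,0,0])

```text
time: 21.53
tool_pos: [0.5201, 0.2795, 0.0421]
tool_rot: [3.142, 0.0, 1.687]
contact_force: [-0.7, -0.1, -0.5]
opening: 0.0798
```

Call:
jog_arm(deltas=[0,0,-0.005,0,0,0,0,0,-0.01,0,0,0,0,0,-0.01,0,0,0])

```text
time: 21.78
tool_pos: [0.5201, 0.2795, 0.041]
tool_rot: [-3.141, 0.0, 1.687]
contact_force: [0.4, 0.3, 0.8]
opening: 0.0797
```

Call:
jog_arm(deltas=[0,0,-0.005,0,0,0,0,0,-0.01,0,0,0,0,0,-0.01,0,0,0])

```text
time: 22.03
tool_pos: [0.5201, 0.2794, 0.04]
tool_rot: [-3.142, 0.0, 1.687]
contact_force: [0.1, -0.1, 1.1]
opening: 0.0802
```

Call:
jog_arm(deltas=[0,0,-0.005,0,0,0,0,0,-0.007,0,0,0,0,0,-0.007,0,0,0])

```text
time: 22.28
tool_pos: [0.5201, 0.2795, 0.0394]
tool_rot: [3.142, 0.0, 1.687]
contact_force: [-0.1, -0.4, 0.1]
opening: 0.0801
```

Call:
jog_arm(deltas=[0,0,-0.005,0,0,0,0,0,-0.007,0,0,0,0,0,-0.007,0,0,0])

```text
time: 22.53
tool_pos: [0.5201, 0.2794, 0.0387]
tool_rot: [3.142, 0.0, 1.687]
contact_force: [-0.3, -0.1, 0.1]
opening: 0.0801
```

Call:
jog_arm(deltas=[0,0,-0.005,0,0,0,0,0,-0.005,0,0,0])

```text
time: 22.7
tool_pos: [0.5201, 0.2795, 0.0382]
tool_rot: [-3.142, 0.0, 1.687]
contact_force: [0.3, -0.1, 0.5]
opening: 0.0798
```

Call:
jog_arm(deltas=[0,0,-0.005,0,0,0,0,0,-0.005,0,0,0])

```text
time: 22.87
tool_pos: [0.5201, 0.2795, 0.0377]
tool_rot: [-3.142, 0.0, 1.687]
contact_force: [0.1, -0.6, 0.0]
opening: 0.08
```

Call:
jog_arm(deltas=[0,0,-0.005,0,0,0,0,0,-0.005,0,0,0])

```text
time: 23.03
tool_pos: [0.5201, 0.2794, 0.0372]
tool_rot: [-3.142, 0.0, 1.687]
contact_force: [-0.2, 0.1, -0.2]
opening: 0.0797
```

Call:
jog_arm(deltas=[0,0,-0.005,0,0,0,0,0,-0.005,0,0,0])

```text
time: 23.2
tool_pos: [0.5201, 0.2795, 0.0367]
tool_rot: [3.142, 0.0, 1.687]
contact_force: [-0.2, -0.7, -0.8]
opening: 0.0796
```

Call:
jog_arm(deltas=[0,0,-0.004,0,0,0,0,0,-0.004,0,0,0])

```text
time: 23.37
tool_pos: [0.5202, 0.2795, 0.0363]
tool_rot: [3.141, 0.0, 1.687]
contact_force: [0.7, -0.5, 0.1]
opening: 0.08
```

Call:
jog_arm(deltas=[0,0,-0.003,0,0,0,0,0,-0.003,0,0,0])

```text
time: 23.53
tool_pos: [0.5202, 0.2795, 0.0363]
tool_rot: [3.141, -0.0, 1.687]
contact_force: [-0.8, -0.5, 1.4]
opening: 0.0798
```

Corner d is already at home height, so it must have clicked together with c. I seat it lightly and then check a and b again.

Call:
jog_arm(deltas=[0,0,-0.004,0,0,0,0,0,-0.004,0,0,0])

```text
time: 23.7
tool_pos: [0.5202, 0.2795, 0.0362]
tool_rot: [3.141, -0.0, 1.687]
contact_force: [-1.5, -1.2, 5.7]
opening: 0.0802
```

Call:
jog_arm(deltas=[0,0,0.3,0,0,0,0.03,-0.2,0.3,0,0,0,0.08,-0.6,0.3,0,0,0,0.12,-0.98,0.25,0,0,0,0.12,-0.98,0.22,0,0,0])

```text
time: 24.12
tool_pos: [0.5328, 0.1762, 0.0574]
tool_rot: [-3.141, 0.002, 1.683]
contact_force: [0.7, -0.2, 0.4]
opening: 0.0797
```

Call:
jog_arm(deltas=[0,-0.05,-0.05,0,0,0,0,-0.05,-0.15,0,0,0,0,-0.05,-0.19,0,0,0,0,-0.05,-0.19,0,0,0])

```text
time: 24.45
tool_pos: [0.531, 0.1773, 0.037]
tool_rot: [-3.139, 0.0, 1.688]
contact_force: [-1.1, 0.5, -0.0]
opening: 0.08
```

Call:
jog_arm(deltas=[0,0,-0.005,0,0,0,0,0,-0.01,0,0,0,0,0,-0.01,0,0,0])

```text
time: 24.7
tool_pos: [0.5322, 0.1771, 0.0377]
tool_rot: [3.141, -0.0, 1.688]
contact_force: [-0.0, 0.3, -0.1]
opening: 0.0801
```

Call:
jog_arm(deltas=[0,-0.01,-0.004,0,0,0,0,-0.01,-0.008,0,0,0])

```text
time: 24.87
tool_pos: [0.5323, 0.1756, 0.0371]
tool_rot: [3.141, 0.0, 1.687]
contact_force: [0.5, -0.5, 0.1]
opening: 0.08
```

Call:
jog_arm(deltas=[0,0,-0.003,0,0,0,0,0,-0.003,0,0,0])

```text
time: 25.03
tool_pos: [0.5322, 0.1754, 0.0366]
tool_rot: [3.141, 0.0, 1.687]
contact_force: [0.7, -0.3, -0.4]
opening: 0.0804
```

Call:
jog_arm(deltas=[0,0,-0.003,0,0,0,0,0,-0.003,0,0,0])

```text
time: 25.2
tool_pos: [0.5322, 0.1754, 0.0363]
tool_rot: [3.141, -0.0, 1.687]
contact_force: [0.4, -0.2, 0.0]
opening: 0.0801
```

Call:
jog_arm(deltas=[0,0,-0.003,0,0,0,0,0,-0.003,0,0,0])

```text
time: 25.37
tool_pos: [0.5322, 0.1755, 0.0362]
tool_rot: [3.141, 0.0, 1.687]
contact_force: [-1.2, 0.2, 2.3]
opening: 0.0797
```

Call:
jog_arm(deltas=[0,0,0.2,0,0,0,-0.27,-0.025,0.2,0,0,0,-0.27,-0.025,0.1,0,0,0,-0.27,-0.025,0.02,0,0,0,-0.27,-0.025,0.015,0,0,0])

```text
time: 25.78
tool_pos: [0.505, 0.173, 0.0362]
tool_rot: [-3.14, -0.0, 1.687]
contact_force: [-1.7, 0.9, 3.7]
opening: 0.0798
```

Call:
jog_arm(deltas=[0,0,-0.006,0,0,0,0,0,-0.006,0,0,0])

```text
time: 25.95
tool_pos: [0.5053, 0.173, 0.0364]
tool_rot: [-3.141, 0.0, 1.687]
contact_force: [0.3, -0.4, -0.1]
opening: 0.0798
```

Call:
jog_arm(deltas=[0,0,-0.005,0,0,0,0,0,-0.005,0,0,0])

```text
time: 26.12
tool_pos: [0.5056, 0.173, 0.0363]
tool_rot: [3.141, 0.0, 1.687]
contact_force: [0.2, -1.1, 0.3]
opening: 0.08
```

Call:
jog_arm(deltas=[0,0,-0.003,0,0,0,0,0,-0.003,0,0,0])

```text
time: 26.28
tool_pos: [0.5056, 0.173, 0.0362]
tool_rot: [3.141, 0.0, 1.687]
contact_force: [0.4, 0.7, 1.5]
opening: 0.0798
```

Call:
jog_arm(deltas=[0,0,-0.003,0,0,0,0,0,-0.003,0,0,0])

```text
time: 26.45
tool_pos: [0.5056, 0.173, 0.0361]
tool_rot: [3.14, -0.0, 1.687]
contact_force: [0.2, -0.4, 3.9]
opening: 0.0799
```

All four corners now stop at 36.2 to 36.3 mm. I retreat and use the last picture to check.

Call:
jog_arm(deltas=[0,0,0.3,0,0,0,0,0,0.6,0,0,0,0.05,0.1,0.95,0,0,0,0.05,0.1,0.95,0,0,0,0.05,0.1,0.95,0,0,0])

```text
time: 26.87
tool_pos: [0.5114, 0.1835, 0.1325]
tool_rot: [3.137, -0.0, 1.688]
contact_force: [-0.7, -0.3, -1.2]
opening: 0.08
```

Call:
jog_arm(deltas=[0,0,0,0,0,0,0,0,0,0,0,0,0,0,0,0,0,0])

```text
time: 27.12
tool_pos: [0.5093, 0.1826, 0.1293]
tool_rot: [-3.139, 0.0, 1.687]
contact_force: [-0.2, -0.3, 0.2]
opening: 0.0801
```

```bash
python3 obs.py w9
python3 - <<'E'
from h import *
im=cv2.imread("pics/w9.png");p=np.load("w9p.npy",allow_pickle=True).item()
o=np.array([.5129,.2263,.0267]);t=np.radians(6.6);R=np.array([[np.cos(t),-np.sin(t),0],[np.sin(t),np.cos(t),0],[0,0,1]])
q=proj(p,[o+R@[x,y,0] for x,y in((-.023,.052),(.023,.052),(-.023,-.052),(.023,-.052))]);print(q.round(1).tolist())
T=[cv2.resize(im[max(v-16,0):v+16,u-16:u+16],(300,300),interpolation=cv2.INTER_CUBIC) for u,v in q.round().astype(int)]
cv2.imwrite("pics/w9c.png",np.vstack([np.hstack(T[:2]),np.hstack(T[2:])]))
E
```

```text
[0.5096 0.1827 0.1297] [3.1437e+00 2.0000e-04 1.6868e+00] 0.07985454030742171 27.2667
[[234.0, 66.7], [295.3, 66.7], [236.0, 198.1], [290.6, 198.2]]
```

View pics/w9c.png

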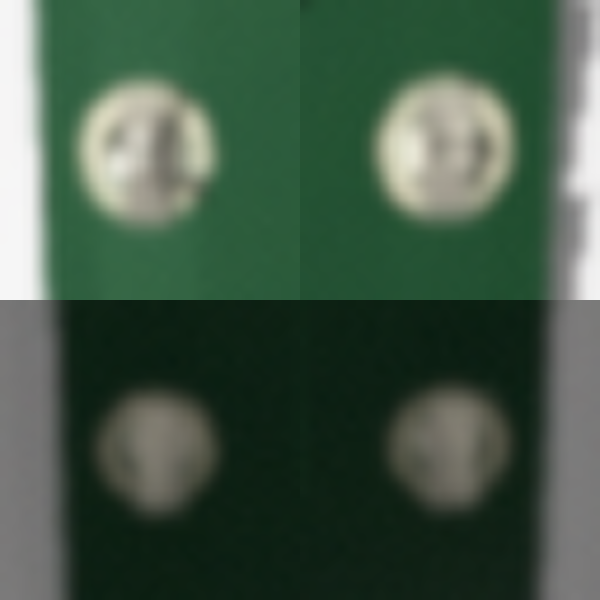

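All four arrowheads stand through their holes, with the barbs spread over the rings in y and each close to its expected position. The gripper is clear, so I hand in.

```bash
python3 -c "
from cell import robot
print(robot.observe()['contact_force']);print(robot.hand_in())"
```

```text
[-0.16349876  0.16550771 -0.41436302]
the job is handed in; nothing more can be done
None
```

The board is fitted on its four standoffs in the pan, terminal-block end towards the power supply, and the job was handed in at about 27 s. I lifted it by its bare long edges, laid it over the posts and let go. Then I pressed the corners one by one with a single finger just outside each post.

**Clicks:** Corner a clicked at about 7 N, the highest force I read there. Corner b went home with a force drop after only 4.5 N, below the expected 7 to 14 N. At corner c the reading peaked at 12.4 N, and d clicked together with it. No force reading went above 12.4 N.

**Last checks:** On the final touches all four corners stopped at the same tool height, 36.1 to 36.3 mm, taking only a few newtons. The last wrist picture shows all four arrowheads through their holes with the barbs over the rings. The gripper was clear, with about 0 N at hand-in.

**Checks that disagreed or were not done:**
- While hovering over the posts, bright spots seen through the holes suggested the board was 1.3 mm off in x. I took them for light falling through the holes, and the fit bore that out.
- Pan yaw read 7.1° in the top camera and 6.6° in the wrist camera; I used 6.6°.
- I did not photograph the bystanders again at the end, but the arm never went near them.

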